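# Refit the pastry warmer's knob and hold it pressed

## Robot

A 6-joint arm with a two-finger parallel gripper is mounted at the origin on the work surface. World frame = base frame: x ahead of the robot, y to its left, z up, the work surface at z = 0. Lengths are in m, angles in rad, forces in N, time in s.
With the tool pointing down it reaches from about 0.375 to 0.975 m from the base axis. Payload 3.8 kg.
Tool frame: the origin (TCP) lies midway between the tips of the shut fingers; the grasp point (between the pads) lies 19 mm behind it; z points along the fingers, y is the line along which they close (so a half turn about z gives the same grasp; the last joint's range is limited). The gripper opens to 85 mm and grips with 20 to 120 N. Pads are 22 mm wide; open, the fingers measure 114 mm over their backs; the gripper's body (76 mm by 85 mm) begins 54 mm behind the grasp point. The pads swing forward as they close: fully open they stand 13 mm farther back than shut.
Start: joints at [-1.175, 0.264, 1.604, -0, 1.274, -0.037], TCP at [0.283, -0.613, 0.231] pointing down, gripper open.
Joint ranges: [-2.63, 2.63], [-0.94, 2.18], [0.31, 2.57], [-1.31, 4.45], [0, 2.66], [-2.55, 2.55]. Speed limits (rad/s): [2.57, 2.57, 3.14, 3.14, 3.14, 3.14].

## Interface

Orientations are given as a rotation vector (axis times angle).
In Python, from workcell import bot, imaging gives the robot as it stands.
- The arm moves only by the tool step_arm, never from a script. Its argument "series" is a list of rows, each an object of numbers: "grip": the closure, from -1 (fully open) to 1 (shut); "x", "y", "z": the shift along the tool's x, y, z normalised to -1 to 1, where 1 is 500 mm; "ax", "ay", "az": the turn, a rotation vector about the tool's x, y, z normalised to -1 to 1, where 1 is 30 degrees. A call has 1 to 12 rows; each row is the pose to reach, as a shift and turn from the pose commanded when the call began, along the tool's axes at that moment; what a row does not reach only later rows make up. A row lasts 1/10 s, in which the tool goes at most 50 mm and 8.59 degrees, less where a joint would pass 70% of its speed; a pose out of reach is approached as far as the arm can. A call with a number of a shift or a turn outside -1 to 1 is refused whole. A call with a gripper value outside its range is refused whole. The fingers move at their own pace and stop on an object; "force" is the grip in N (left out, the last holds). Time passes only in rows, so rows that repeat a pose let the fingers close. It gives the time, the measured TCP pose, the force, the opening and the grip force at its end, in the units of the state.
- bot.read_state(): the state, without advancing time (a new reading comes with each control period).
- imaging.read_camera(name): name is "scene" or "top" or "wrist"; returns a dict with "img" (420x560x3 uint8, red, green, blue), "fx", "fy", "cx", "cy" (pixels), "R" (3x3) and "t" (3): a world point X has camera coordinates R X + t. Camera axes: x right, y down, z forward; pixel columns grow to the right and rows downward; lengths in m; the calibration is good to about 2 mm. A picture is of the moment at which its call begins. There is no depth.
- bot.finish_job(): hands the job in; it is judged then, once.
The state is a dict: "time": time; "q": joint angles; "joint_vel": joint speeds; "joint_torque": joint torques, N m; "tool_pos": TCP position; "tcp_rot": TCP orientation; "wrist_force": force on the tool from outside, world axes, zero at the start; "torque": the same for the moment, N m; "width": opening from 0.0 (shut) to 1.0 (fully open); "grip_force": force on a finger pad.
Only numpy, scipy, OpenCV 4.12 (cv2) and the standard library are available. Lean on these libraries where they do the work, as an engineer would, in place of code of your own. Each camera call takes 0.05 s, during which the arm holds its last target. There are 200 camera calls.

## Task

One control knob has come off the pastry warmer and lies on the counter. Pick it up, turn it so that the flat in its bore matches the flat of the bare D-shaft on the warmer's control deck, push it fully home on the shaft, then press it all the way in against the shaft's spring as for a restart. Finish while still holding the knob pressed in: do not let go. Leave the rolls, the sugar jar and the mug where they are.

Things in the scene. Friction and masses are not known exactly. Their poses are not given: they have to be found in the camera images.
- knob: Loose round black knob, 40 mm diameter, 32 mm tall, 60 g, upright on the counter. Origin: underside centre; z up. A white pointer ridge 20 mm long runs on top from centre to rim along its +x. In its underside a D-bore, 15 mm deep, radius 7.8 mm, flat 3.5 mm from the axis on the +x (pointer) side. Grip it on any two opposite sides at heights 15 to 32 mm, where it is a solid cylinder.
- spindle_tip (a point): Top centre of the bare D-shaft, z up, 74 mm above the counter when free, 24 mm above the deck. Shaft radius 7 mm, flat 3 mm from the axis on the point's +x side, where a dark tab on its base collar also points (29 mm out). Its last 3 mm taper by 1.5 mm. It does not turn. The knob fits with its +x along this +x (within 0.15 rad); home, the knob's origin is on the axis, 15 mm below the tip.
- spindle (a joint): How far the D-shaft is pressed in: 0 m free, 0.006 m at its stop. It sinks straight down against a spring: 3.5 N to start, 7.7 N at the stop. A knob that is home stays 9 mm clear of the deck, 3 mm when pressed to the stop.
- warmer: Stainless countertop pastry warmer, fixed, 300 mm (x) by 340 mm (y). Origin: centre of its footprint on the counter. Its control deck, 120 mm deep and 50 mm high, is the side at its own -x; the heated plate behind is 75 mm high. Both knob places lie 95 mm to -x of the origin, 75 mm to either side in y. Which place is bare varies.
- fitted_knob: The twin knob, same shape, fixed on the warmer's other knob place, top 41 mm above the deck. Origin on its axis at deck height. Not to be used.
- roll_1: Bread roll, 74 mm diameter, 39 mm high, on the heated plate. Origin: centre of its underside. Leave alone.
- roll_2: Darker bread roll, same size, on the heated plate. Origin: centre of its underside. Leave alone.
- sugar_jar: White jar with steel cap, 64 mm diameter, 100 mm tall, standing on the counter. Origin: centre of its underside. Leave alone.
- mug: White mug, 76 mm diameter, 85 mm tall, standing on the counter. Origin: centre of its underside. Leave alone.

How it is judged:
By the outcome, as a careful person would: the job done as asked, in the order asked, and still so for the second after the job is handed in, while the arm keeps its last pose, push and grip.
It also fails if it takes over 38 s, if anything falls off the work surface, if the arm or the gripper's body presses on something with over 40 N, if the wrist force passes 120 N, or if a joint passes its speed limit or range.

## Working session

There is one attempt and no reset: what is moved stays moved. The work goes in short steps, Python scripts to look and compute and a tool call to move; the robot and the scene stay as the last step left them, time stands still between calls to the robot, and variables do not carry over. Pictures are saved under pics/ and viewed, at most 10 in all, crops included, and the job is handed in when it is done.

Besides the shell and the picture viewer there is one more tool, called by a JSON object that holds its "method" and its "body". step_arm: Moves the arm, as the interface text tells. Scaled input: -1 to 1 covers 500 mm each way for a shift and 30 degrees each way for a turn. Its arguments: {"type":"object","properties":{"series":{"type":"array","items":{"type":"object","properties":{"grip":{"type":"number"},"x":{"type":"number","minimum":-1,"maximum":1},"y":{"type":"number","minimum":-1,"maximum":1},"z":{"type":"number","minimum":-1,"maximum":1},"ax":{"type":"number","minimum":-1,"maximum":1},"ay":{"type":"number","minimum":-1,"maximum":1},"az":{"type":"number","minimum":-1,"maximum":1}}}},"force":{"type":"number"}},"required":["series"]}

```bash
ls; mkdir -p pics; python3 - <<'E'
from workcell import bot, imaging
import cv2,numpy as np
s=bot.read_state();print(s)
for n in("scene","top","wrist"):
    c=imaging.read_camera(n);cv2.imwrite(f"pics/{n}0.png",c["img"][:,:,::-1]);np.savez(f"pics/{n}0.npz",**c)
    print(n,c["fx"],c["cx"],c["R"],c["t"])
E
```

```text
pics
{'time': 0.0, 'q': array([-1.17490825e+00,  2.64740905e-01,  1.60536080e+00, -4.97365758e-05,
        1.27370957e+00, -3.69142916e-02]), 'joint_vel': array([ 0.00102064, -0.00147612,  0.00177769,  0.00146782, -0.00094221,
        0.00158199]), 'joint_torque': array([-4.58919185e-04, -5.15118992e+01, -3.67311072e+01, -2.17693441e-04,
        1.29713723e-02, -2.36125786e-06]), 'tool_pos': array([ 0.28279979, -0.61210074,  0.22997741]), 'tcp_rot': array([-3.06619093e+00, -6.74106145e-01,  6.95156913e-04]), 'wrist_force': array([-0.50708563, -0.39036839,  0.56763551]), 'torque': array([-0.02071739,  0.04627479, -0.02219953]), 'grip_force': 0.0, 'width': 1.0001884854558103}
scene 457.48874235255767 281.1289725367641 [[-0.67223627  0.74030802 -0.00651396]
 [ 0.42804051  0.38147289 -0.81930444]
 [-0.60405274 -0.5535544  -0.57332173]] [ 0.35130232 -0.1684515   1.43665746]
top 510.2179885411563 279.18069076547096 [[-3.78286440e-02 -9.99283813e-01  9.24597029e-04]
 [-9.77293441e-01  3.68031082e-02 -2.08669740e-01]
 [ 2.08486266e-01 -8.79729595e-03 -9.77985728e-01]] [0.05068368 0.54705725 1.1938199 ]
wrist 350.08396122307977 281.3966507955447 [[ 0.4200284  -0.90750576 -0.00307047]
 [-0.87336422 -0.40514114  0.27036197]
 [-0.24659902 -0.11087807 -0.96275385]] [-0.67324921 -0.0351563   0.37927985]
```

View pics/top0.png

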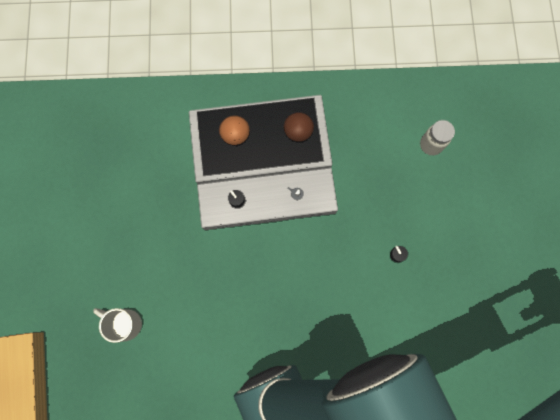

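View pics/scene0.png

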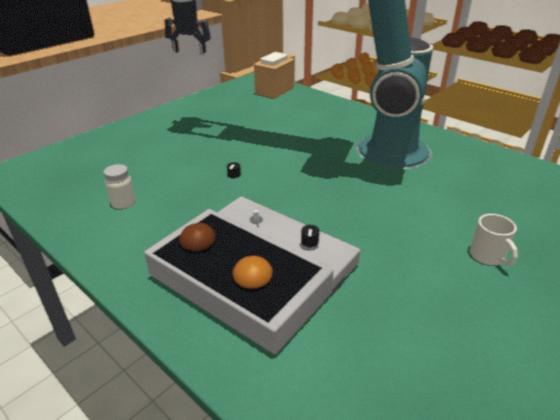

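The top view shows the loose knob at about (399,254) with its pointer going up-left. The bare shaft is at (297,194) with its tab up-left, and the fitted knob is at (236,198). The scene view agrees.

```bash
cat > h.py <<'E'
import numpy as np,cv2
from workcell import bot,imaging
from scipy.spatial.transform import Rotation as Ro
def snap(n,name):
    c=imaging.read_camera(n);cv2.imwrite(f"pics/{name}.png",c["img"][:,:,::-1]);np.savez(f"pics/{name}.npz",**c);return c
def ray(c,u,v,z):
    R,t=np.array(c["R"]),np.array(c["t"]);C=-R.T@t
    d=R.T@np.array([(u-c["cx"])/c["fx"],(v-c["cy"])/c["fy"],1]);return C+d*(z-C[2])/d[2]
def proj(c,X):
    p=np.array(c["R"])@np.array(X)+np.array(c["t"]);return c["fx"]*p[0]/p[2]+c["cx"],c["fy"]*p[1]/p[2]+c["cy"]
def goal(pos,yaw,s=None):
    """move numbers to TCP pos, tool z down, tool x axis at world angle yaw (rad)"""
    s=s or bot.read_state();R0=Ro.from_rotvec(s["tcp_rot"])
    Rg=Ro.from_matrix(np.array([[np.cos(yaw),np.sin(yaw),0],[np.sin(yaw),-np.cos(yaw),0],[0,0,-1.]]))
    d=R0.inv().apply(np.array(pos)-s["tool_pos"])/.5
    a=np.degrees((R0.inv()*Rg).as_rotvec())/30
    print("xyz",d.round(4),"a",a.round(4))
E
python3 - <<'E'
from h import *
c=np.load("pics/top0.npz")
for n,u,v,z in(("knob",399,254,.032),("ptr",397,248,.034),("tip",297,193,.074),("tab",289,189,.053),("fk",236,198,.091)):print(n,ray(c,u,v,z).round(4))
s=bot.read_state();M=Ro.from_rotvec(s["tcp_rot"]).as_matrix();print(M.round(3))
w=np.load("pics/wrist0.npz");C=-w["R"].T@w["t"];print("cam in tool",(M.T@(C-s["tool_pos"])).round(4),(w["R"]@M).round(3))
E
```

```text
knob [ 0.433  -0.2606  0.032 ]
ptr [ 0.4477 -0.2565  0.034 ]
tip [ 0.5864 -0.0149  0.074 ]
tab [0.6026 0.0035 0.053 ]
fk [0.5754 0.1327 0.091 ]
[[ 0.908  0.419 -0.001]
 [ 0.419 -0.908  0.002]
 [ 0.    -0.002 -1.   ]]
cam in tool [ 0.0692 -0.0003 -0.1424] [[ 0.001  1.     0.001]
 [-0.963  0.001 -0.27 ]
 [-0.27  -0.001  0.963]]
```

```bash
python3 - <<'E'
from h import *
goal([.433,-.2606,.16],np.radians(59))
E
```

```text
xyz [ 0.5675 -0.5123  0.1414] a [-3.2000e-03 -1.1000e-03 -1.1401e+00]
```

{"method": "step_arm", "body": {"series": [{"x": 0.5675, "y": -0.5123, "z": 0.14, "az": -1, "grip": -1}, {"x": 0.5675, "y": -0.5123, "z": 0.14, "az": -1, "grip": -1}, {"x": 0.5675, "y": -0.5123, "z": 0.14, "az": -1, "grip": -1}, {"x": 0.5675, "y": -0.5123, "z": 0.14, "az": -1, "grip": -1}, {"x": 0.5675, "y": -0.5123, "z": 0.14, "az": -1, "grip": -1}, {"x": 0.5675, "y": -0.5123, "z": 0.14, "az": -1, "grip": -1}, {"x": 0.5675, "y": -0.5123, "z": 0.14, "az": -1, "grip": -1}, {"x": 0.5675, "y": -0.5123, "z": 0.14, "az": -1, "grip": -1}, {"x": 0.5675, "y": -0.5123, "z": 0.14, "az": -1, "grip": -1}, {"x": 0.5675, "y": -0.5123, "z": 0.14, "az": -1, "grip": -1}, {"x": 0.5675, "y": -0.5123, "z": 0.14, "az": -1, "grip": -1}, {"x": 0.5675, "y": -0.5123, "z": 0.14, "az": -1, "grip": -1}]}}

```text
validation failed for argument at $.se...
```

```bash
python3 - <<'E'
from h import *
s=bot.read_state();print(s["time"],s["tool_pos"],s["joint_vel"].round(3));snap("wrist","w1")
E
```

```text
0.15 [ 0.28287155 -0.61224218  0.2302309 ] [-0.001 -0.002 -0.004  0.001 -0.002 -0.001]
```

View pics/w1.png

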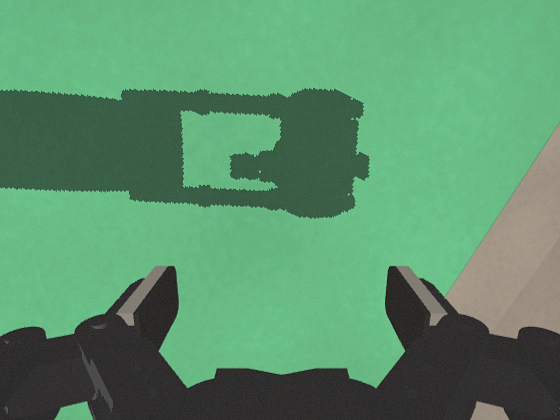

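The picture shows the bare counter and the open fingers, because the move was refused and the arm has not moved. I'll try one row with different values to find out why.

{"method": "step_arm", "body": {"series": [{"x": 0.5675, "y": -0.5123, "z": 0.14, "ax": 0.0, "ay": 0.0, "az": -0.99, "grip": -1.0}]}}

```text
time: 0.3
tool_pos: [0.3011, -0.5719, 0.223]
tcp_rot: [3.005, 0.899, -0.002]
wrist_force: [0.5, -0.0, 0.1]
width: 1.001
grip_force: 0.0
```

```bash
python3 - <<'E'
from h import *
goal([.433,-.2606,.16],np.radians(55))
E
```

```text
xyz [ 0.5626 -0.3759  0.123 ] a [ 0.0075  0.0061 -0.7227]
```

{"method": "step_arm", "body": {"series": [{"x": 0.56, "y": -0.38, "z": 0.12, "ax": 0.0, "ay": 0.0, "az": -0.72, "grip": -1.0}, {"x": 0.56, "y": -0.38, "z": 0.12, "ax": 0.0, "ay": 0.0, "az": -0.72, "grip": -1.0}, {"x": 0.56, "y": -0.38, "z": 0.12, "ax": 0.0, "ay": 0.0, "az": -0.72, "grip": -1.0}, {"x": 0.56, "y": -0.38, "z": 0.12, "ax": 0.0, "ay": 0.0, "az": -0.72, "grip": -1.0}, {"x": 0.56, "y": -0.38, "z": 0.12, "ax": 0.0, "ay": 0.0, "az": -0.72, "grip": -1.0}, {"x": 0.56, "y": -0.38, "z": 0.12, "ax": 0.0, "ay": 0.0, "az": -0.72, "grip": -1.0}, {"x": 0.56, "y": -0.38, "z": 0.12, "ax": 0.0, "ay": 0.0, "az": -0.72, "grip": -1.0}, {"x": 0.56, "y": -0.38, "z": 0.12, "ax": 0.0, "ay": 0.0, "az": -0.72, "grip": -1.0}, {"x": 0.56, "y": -0.38, "z": 0.12, "ax": 0.0, "ay": 0.0, "az": -0.72, "grip": -1.0}, {"x": 0.56, "y": -0.38, "z": 0.12, "ax": 0.0, "ay": 0.0, "az": -0.72, "grip": -1.0}, {"x": 0.56, "y": -0.38, "z": 0.12, "ax": 0.0, "ay": 0.0, "az": -0.72, "grip": -1.0}]}}

```text
time: 1.4
tool_pos: [0.4315, -0.2563, 0.1627]
tcp_rot: [2.787, 1.447, 0.0]
wrist_force: [-1.1, 0.4, -1.0]
width: 1.001
grip_force: 0.0
```

```bash
python3 - <<'E'
from h import *
s=bot.read_state();print(s["time"],s["tool_pos"],s["joint_vel"].round(3));snap("wrist","w2")
E
```

```text
1.4 [ 0.43148642 -0.25626708  0.16269933] [-0.005  0.001  0.001 -0.001  0.001  0.004]
```

View pics/w2.png

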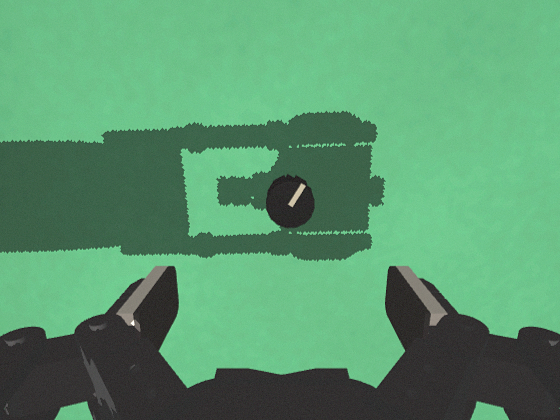

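The knob is at (290,201). Its white ridge runs from about (290,206) to (304,185).

```bash
cat >> h.py <<'E'
def knob(c,box,ztop):
    x0,y0,x1,y1=box;im=np.array(c["img"]);hsv=cv2.cvtColor(im,cv2.COLOR_RGB2HSV)
    m=np.zeros(im.shape[:2],bool);m[y0:y1,x0:x1]=1
    w=m&(hsv[...,2]>110)&(hsv[...,1]<70);p=np.argwhere(w)[:,::-1].astype(np.float32)
    r=cv2.minAreaRect(p);b=cv2.boxPoints(r);P=np.array([ray(c,u,v,ztop+.002) for u,v in b])
    e=sorted([(np.linalg.norm(P[i]-P[(i+1)%4]),i) for i in range(4)])
    ends=[(P[i]+P[(i+1)%4])/2 for _,i in e[:2]]
    print("n",len(p),"rect",r,"ends",[x.round(4) for x in ends],"len",np.linalg.norm(ends[0]-ends[1]).round(4))
    k=m&((hsv[...,2]<70)&(hsv[...,1]<110));k=(k|w).astype(np.uint8)
    n,l,st,ce=cv2.connectedComponentsWithStats(k);i=1+st[1:,4].argmax();print("blob",st[i],ce[i],"@mid",ray(c,*ce[i],ztop-.014).round(4))
    return ends
E
python3 - <<'E'
from h import *
c=dict(np.load("pics/w2.npz"))
knob(c,(255,165,325,235),.032)
im=c["img"];print(im[205,275],im[215,290],im[205,330],im[195,297])
goal([.580,-.015,.2],np.radians(85))
E
```

```text
n 140 rect ((296.4138488769531, 194.76138305664062), (5.428928852081299, 25.231168746948242), 32.27564239501953) ends [array([ 0.4539, -0.2542,  0.034 ]), array([ 0.4353, -0.2624,  0.034 ])] len 0.0203
blob [ 266  174   49   54 2017] [289.49628161 201.43133366] @mid [ 0.435  -0.2632  0.018 ]
[39 36 37] [39 41 38] [60 93 72] [204 194 166]
xyz [ 0.5656 -0.0345 -0.0748] a [ 1.2000e-03  7.0000e-04 -1.0042e+00]
```

{"method": "step_arm", "body": {"series": [{"x": 0.56, "y": -0.03, "z": -0.075, "ax": 0.0, "ay": 0.0, "az": -0.95, "grip": -1.0}, {"x": 0.56, "y": -0.03, "z": -0.075, "ax": 0.0, "ay": 0.0, "az": -0.95, "grip": -1.0}, {"x": 0.56, "y": -0.03, "z": -0.075, "ax": 0.0, "ay": 0.0, "az": -0.95, "grip": -1.0}, {"x": 0.56, "y": -0.03, "z": -0.075, "ax": 0.0, "ay": 0.0, "az": -0.95, "grip": -1.0}, {"x": 0.56, "y": -0.03, "z": -0.075, "ax": 0.0, "ay": 0.0, "az": -0.95, "grip": -1.0}, {"x": 0.56, "y": -0.03, "z": -0.075, "ax": 0.0, "ay": 0.0, "az": -0.95, "grip": -1.0}, {"x": 0.56, "y": -0.03, "z": -0.075, "ax": 0.0, "ay": 0.0, "az": -0.95, "grip": -1.0}, {"x": 0.56, "y": -0.03, "z": -0.075, "ax": 0.0, "ay": 0.0, "az": -0.95, "grip": -1.0}, {"x": 0.56, "y": -0.03, "z": -0.075, "ax": 0.0, "ay": 0.0, "az": -0.95, "grip": -1.0}, {"x": 0.56, "y": -0.03, "z": -0.075, "ax": 0.0, "ay": 0.0, "az": -0.95, "grip": -1.0}]}}

```text
time: 2.45
tool_pos: [0.5792, -0.0184, 0.1994]
tcp_rot: [-2.346, -2.089, 0.001]
wrist_force: [0.2, -0.1, 0.8]
width: 0.998
grip_force: 0.0
```

```bash
python3 - <<'E'
from h import *
s=bot.read_state();print(s["time"],s["tool_pos"],s["joint_vel"].round(3),s["q"].round(2));c=snap("wrist","w3")
u,v=map(int,proj(c,[.5864,-.0149,.06]));print(u,v)
im=c["img"][:,:,::-1];x0,y0=max(u-70,0),max(v-60,0)
cv2.imwrite("pics/w3c.png",cv2.resize(im[y0:y0+120,x0:x0+140],None,fx=5,fy=5,interpolation=cv2.INTER_NEAREST));print(x0,y0)
E
```

```text
2.45 [ 0.5792414  -0.01839332  0.19941195] [ 0.001 -0.001 -0.001  0.001 -0.001  0.001] [-0.07  0.11  1.85 -0.    1.19  0.04]
289 193
219 133
```

View pics/w3c.png

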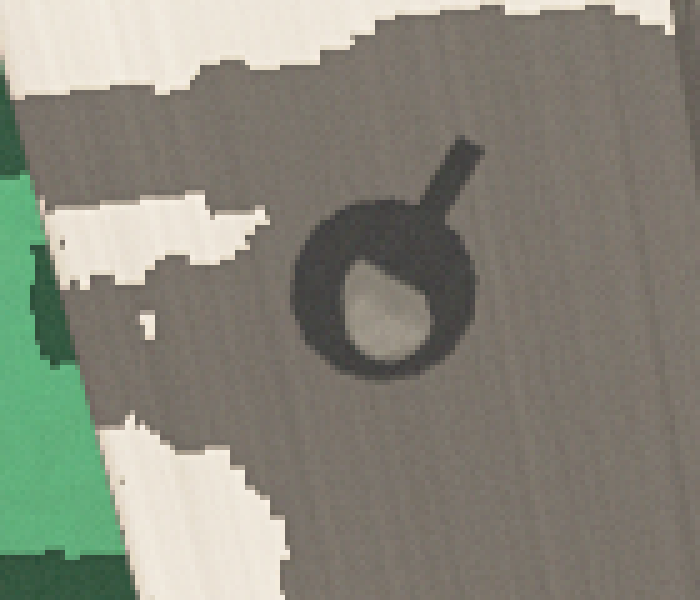

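The crop (offset 219,133; scale 5) shows the dark collar centred near pixel (296,191). Its tab ends near (313,162), and the flat on the shaft faces the tab.

```bash
python3 - <<'E'
from h import *
c=dict(np.load("pics/w3.npz"));g=cv2.cvtColor(c["img"],cv2.COLOR_RGB2GRAY)
hsv=cv2.cvtColor(c["img"],cv2.COLOR_RGB2HSV)
print(g[186,282],g[181,300],g[150,290],g[197,296])
m=np.zeros_like(g);m[150:215,265:330]=((g<92)&(hsv[...,1]<60))[150:215,265:330]
n,l,st,ce=cv2.connectedComponentsWithStats(m);i=1+st[1:,4].argmax();m=(l==i).astype(np.uint8);print(st[i])
k=cv2.getStructuringElement(cv2.MORPH_ELLIPSE,(13,13))
cs,_=cv2.findContours(m,cv2.RETR_EXTERNAL,2);f=cv2.drawContours(np.zeros_like(m),cs,-1,1,-1)
col=cv2.morphologyEx(f,cv2.MORPH_OPEN,k)
cc,_=cv2.findContours(col,cv2.RETR_EXTERNAL,1);e=cv2.fitEllipse(max(cc,key=len));print("collar",e)
tab=(f&~cv2.dilate(col,np.ones((3,3))));tp=np.argwhere(tab)[:,::-1];r=cv2.minAreaRect(tp.astype(np.float32));print("tab",len(tp),r)
far=sorted(cv2.boxPoints(r),key=lambda p:-np.hypot(*(p-e[0])))[:2];far=np.mean(far,0);near=tp.mean(0)
for z in(.051,.053,.055):
    C=ray(c,*e[0],z);F=ray(c,*far,z);N=ray(c,*near,z);d=F-C
    print(z,C.round(4),np.hypot(*d[:2]).round(4),np.degrees(np.arctan2(d[1],d[0])).round(2),np.degrees(np.arctan2(*(N-C)[1::-1])).round(2))
# shaft top: bright inside collar
s=(col>0)&(m==0);sp=np.argwhere(s)[:,::-1];print(len(sp),sp.mean(0))
hull=cv2.convexHull(sp.astype(np.float32))[:,0]
for p in hull:print(p,(ray(c,*p,.074)[:2]*1e3).round(1))
E
```

```text
74 69 115 151
[277 160  39  49 876]
collar ((295.265380859375, 190.4779052734375), (35.22773742675781, 35.971649169921875), 81.18617248535156)
tab 87 ((309.11761474609375, 167.47056579589844), (5.830951690673828, 14.74887752532959), 30.963754653930664)
0.051 [ 0.5917 -0.0148  0.051 ] 0.0288 53.39 53.56
0.053 [ 0.5917 -0.0144  0.053 ] 0.0286 53.39 53.56
0.055 [ 0.5916 -0.0139  0.055 ] 0.0284 53.39 53.56
270 [295.27407407 195.27037037]
[305. 197.] [598.4 -15.7]
[304. 200.] [597.4 -18.1]
[301. 203.] [594.8 -20.2]
[299. 204.] [593.2 -20.9]
[296. 205.] [590.7 -21.4]
[293. 204.] [588.4 -20.3]
[291. 203.] [587.  -19.3]
[288. 200.] [584.9 -16.6]
[287. 192.] [584.8 -10.1]
[287. 191.] [584.9  -9.3]
[288. 187.] [586.   -6.2]
[290. 185.] [587.7  -4.8]
[292. 185.] [589.3  -5. ]
[294. 186.] [590.8  -6. ]
[301. 190.] [595.9  -9.8]
[304. 193.] [598.  -12.5]
```

```bash
python3 - <<'E'
from h import *
goal([.4352,-.2628,.07],np.radians(55))
E
```

```text
xyz [-0.519  -0.2296  0.2592] a [-1.200e-03  7.000e-04  9.456e-01]
```

{"method": "step_arm", "body": {"series": [{"x": -0.519, "y": -0.2296, "z": 0.26, "ax": 0.0, "ay": 0.0, "az": 0.945, "grip": -1.0}, {"x": -0.519, "y": -0.2296, "z": 0.26, "ax": 0.0, "ay": 0.0, "az": 0.945, "grip": -1.0}, {"x": -0.519, "y": -0.2296, "z": 0.26, "ax": 0.0, "ay": 0.0, "az": 0.945, "grip": -1.0}, {"x": -0.519, "y": -0.2296, "z": 0.26, "ax": 0.0, "ay": 0.0, "az": 0.945, "grip": -1.0}, {"x": -0.519, "y": -0.2296, "z": 0.26, "ax": 0.0, "ay": 0.0, "az": 0.945, "grip": -1.0}, {"x": -0.519, "y": -0.2296, "z": 0.26, "ax": 0.0, "ay": 0.0, "az": 0.945, "grip": -1.0}, {"x": -0.519, "y": -0.2296, "z": 0.26, "ax": 0.0, "ay": 0.0, "az": 0.945, "grip": -1.0}, {"x": -0.519, "y": -0.2296, "z": 0.26, "ax": 0.0, "ay": 0.0, "az": 0.945, "grip": -1.0}, {"x": -0.519, "y": -0.2296, "z": 0.26, "ax": 0.0, "ay": 0.0, "az": 0.945, "grip": -1.0}, {"x": -0.519, "y": -0.2296, "z": 0.26, "ax": 0.0, "ay": 0.0, "az": 0.945, "grip": -1.0}, {"x": -0.519, "y": -0.2296, "z": 0.26, "ax": 0.0, "ay": 0.0, "az": 0.945, "grip": -1.0}, {"x": -0.519, "y": -0.2296, "z": 0.26, "ax": 0.0, "ay": 0.0, "az": 0.945, "grip": -1.0}]}}

```text
time: 3.7
tool_pos: [0.4376, -0.261, 0.0705]
tcp_rot: [2.782, 1.456, 0.001]
wrist_force: [-0.1, -0.3, -0.4]
width: 0.998
grip_force: 0.0
```

```bash
python3 - <<'E'
from h import *
goal([.4352,-.2628,.002],np.radians(55))
E
```

```text
xyz [-0.0057 -0.002   0.137 ] a [ 0.0025 -0.0002  0.0083]
```

{"method": "step_arm", "body": {"series": [{"x": -0.006, "y": -0.002, "z": 0.08, "ax": 0.0, "ay": 0.0, "az": 0.0, "grip": -1.0}, {"x": -0.006, "y": -0.002, "z": 0.137, "ax": 0.0, "ay": 0.0, "az": 0.0, "grip": -1.0}, {"x": -0.006, "y": -0.002, "z": 0.137, "ax": 0.0, "ay": 0.0, "az": 0.0, "grip": -1.0}, {"x": -0.006, "y": -0.002, "z": 0.137, "ax": 0.0, "ay": 0.0, "az": 0.0, "grip": -1.0}]}}

```text
time: 4.1
tool_pos: [0.434, -0.263, 0.0013]
tcp_rot: [-2.783, -1.455, 0.001]
wrist_force: [0.9, 0.6, 0.1]
width: 0.996
grip_force: 0.0
```

```bash
python3 - <<'E'
from h import *
goal([.4352,-.2628,.002],np.radians(55))
for i in range(3): snap("wrist","tmp");print(bot.read_state()["tool_pos"].round(4))
E
```

```text
xyz [ 0.0016  0.0018 -0.0014] a [-0.0024 -0.0001  0.0063]
[ 0.435  -0.2638  0.0023]
[ 0.4355 -0.2642  0.0029]
[ 0.4357 -0.2644  0.0032]
```

{"method": "step_arm", "body": {"series": [{"x": 0.0, "y": 0.001, "z": 0.0, "ax": 0.0, "ay": 0.0, "az": 0.0, "grip": -0.3}, {"x": 0.0, "y": 0.001, "z": 0.0, "ax": 0.0, "ay": 0.0, "az": 0.0, "grip": 0.0}, {"x": 0.0, "y": 0.001, "z": 0.0, "ax": 0.0, "ay": 0.0, "az": 0.0, "grip": 0.2}, {"x": 0.0, "y": 0.001, "z": 0.0, "ax": 0.0, "ay": 0.0, "az": 0.0, "grip": 1.0}, {"x": 0.0, "y": 0.001, "z": 0.0, "ax": 0.0, "ay": 0.0, "az": 0.0, "grip": 1.0}, {"x": 0.0, "y": 0.001, "z": 0.0, "ax": 0.0, "ay": 0.0, "az": 0.0, "grip": 1.0}, {"x": 0.0, "y": 0.001, "z": 0.0, "ax": 0.0, "ay": 0.0, "az": 0.0, "grip": 1.0}, {"x": 0.0, "y": 0.001, "z": 0.0, "ax": 0.0, "ay": 0.0, "az": 0.0, "grip": 1.0}], "force": 60}}

```text
time: 5.05
tool_pos: [0.4349, -0.2642, 0.0021]
tcp_rot: [2.784, 1.454, 0.001]
wrist_force: [-0.3, 1.5, 5.5]
width: 0.449
grip_force: 59.7
```

```bash
python3 - <<'E'
from h import *
s=bot.read_state();print(s["tool_pos"],s["width"],s["grip_force"],s["wrist_force"])
c=snap("wrist","w4");s=bot.read_state();print(s["tool_pos"]);np.save("pics/s4.npy",np.r_[s["tool_pos"],s["tcp_rot"]])
print(proj(c,[.4352,-.2628,.032]))
cv2.imwrite("pics/w4c.png",cv2.resize(c["img"][210:360,180:380,::-1],None,fx=4,fy=4))
E
```

```text
[ 0.4349229  -0.26422442  0.00214626] 0.4489124218432826 59.71786145819351 [-0.32763544  1.49188713  5.50958517]
[ 0.43491566 -0.26421718  0.00214181]
(np.float64(279.9135548499014), np.float64(306.6537477396631))
```

View pics/w4c.png

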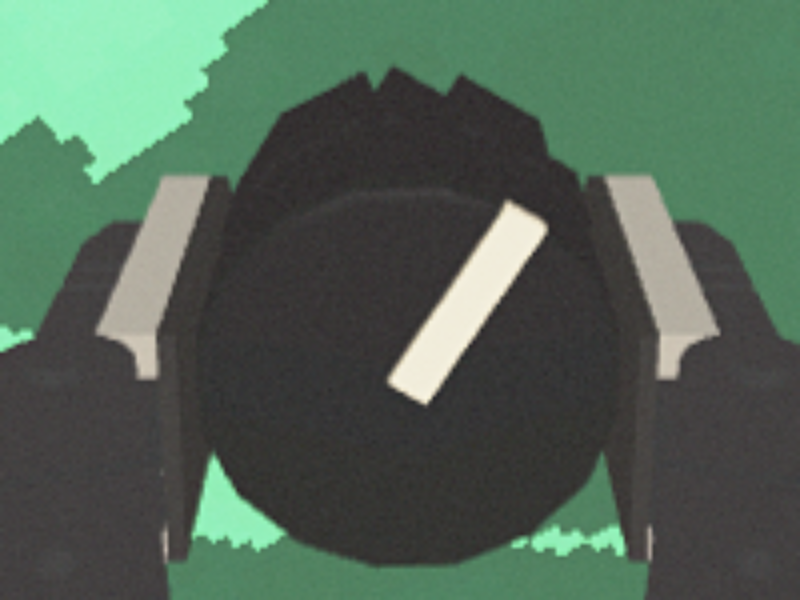

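The knob is gripped between the pads. Its ridge runs from crop (407,393) to (527,213), about 31° off the tool x axis, as expected.

```bash
python3 - <<'E'
from h import *
c=dict(np.load("pics/w4.npz"));s=np.load("pics/s4.npy")
e=knob(c,(250,255,330,315),.032)
M=Ro.from_rotvec(s[3:]);t=M.as_matrix();print("tool yaw",np.degrees(np.arctan2(t[1,0],t[0,0])))
for p in e:print("tool frame mm",(M.inv().apply(p-s[:3])*1e3).round(2))
e=sorted(e,key=lambda p:(M.inv().apply(p-s[:3]))[0]);d=e[1]-e[0];print("ptr deg",np.degrees(np.arctan2(d[1],d[0])))
E
```

```text
n 684 rect ((296.541748046875, 285.366943359375), (12.792680740356445, 55.49726104736328), 34.114471435546875) ends [array([ 0.4547, -0.2541,  0.034 ]), array([ 0.4358, -0.2626,  0.034 ])] len 0.0207
blob [ 250  255   80   60 4745] [289.41264489 284.54183351] @mid [ 0.4391 -0.2637  0.018 ]
tool yaw 55.140319548637386
tool frame mm [ 19.6   10.51 -31.85]
tool frame mm [  1.85  -0.15 -31.86]
ptr deg 24.15333757664119
```

{"method": "step_arm", "body": {"series": [{"x": 0.0, "y": 0.0, "z": -0.1, "ax": 0.0, "ay": 0.0, "az": 0.0, "grip": 1.0}, {"x": 0.0, "y": 0.0, "z": -0.2, "ax": 0.0, "ay": 0.0, "az": 0.0, "grip": 1.0}, {"x": 0.0, "y": 0.0, "z": -0.25, "ax": 0.0, "ay": 0.0, "az": 0.0, "grip": 1.0}, {"x": 0.0, "y": 0.0, "z": -0.25, "ax": 0.0, "ay": 0.0, "az": 0.0, "grip": 1.0}]}}

```text
time: 5.5
tool_pos: [0.4376, -0.2661, 0.1314]
tcp_rot: [2.777, 1.45, 0.007]
wrist_force: [0.4, -0.4, -0.1]
width: 0.454
grip_force: 60.4
```

```bash
python3 - <<'E'
from h import *
goal([.5915,-.0165,.125],np.radians(84.4))
s=bot.read_state();print(s["wrist_force"],s["grip_force"],s["width"])
E
```

```text
xyz [ 0.5855 -0.0328  0.0126] a [ 0.0185  0.0045 -0.9754]
[ 0.37920829 -0.42082795 -0.10604334] 60.4236311049317 0.45372891204926075
```

{"method": "step_arm", "body": {"series": [{"x": 0.585, "y": -0.033, "z": 0.0126, "ax": 0.0, "ay": 0.0, "az": -0.975, "grip": 1.0}, {"x": 0.585, "y": -0.033, "z": 0.0126, "ax": 0.0, "ay": 0.0, "az": -0.975, "grip": 1.0}, {"x": 0.585, "y": -0.033, "z": 0.0126, "ax": 0.0, "ay": 0.0, "az": -0.975, "grip": 1.0}, {"x": 0.585, "y": -0.033, "z": 0.0126, "ax": 0.0, "ay": 0.0, "az": -0.975, "grip": 1.0}, {"x": 0.585, "y": -0.033, "z": 0.0126, "ax": 0.0, "ay": 0.0, "az": -0.975, "grip": 1.0}, {"x": 0.585, "y": -0.033, "z": 0.0126, "ax": 0.0, "ay": 0.0, "az": -0.975, "grip": 1.0}, {"x": 0.585, "y": -0.033, "z": 0.0126, "ax": 0.0, "ay": 0.0, "az": -0.975, "grip": 1.0}, {"x": 0.585, "y": -0.033, "z": 0.0126, "ax": 0.0, "ay": 0.0, "az": -0.975, "grip": 1.0}, {"x": 0.585, "y": -0.033, "z": 0.0126, "ax": 0.0, "ay": 0.0, "az": -0.975, "grip": 1.0}, {"x": 0.585, "y": -0.033, "z": 0.0126, "ax": 0.0, "ay": 0.0, "az": -0.975, "grip": 1.0}, {"x": 0.585, "y": -0.033, "z": 0.0126, "ax": 0.0, "ay": 0.0, "az": -0.975, "grip": 1.0}, {"x": 0.585, "y": -0.033, "z": 0.0126, "ax": 0.0, "ay": 0.0, "az": -0.975, "grip": 1.0}]}}

```text
time: 6.7
tool_pos: [0.5877, -0.0154, 0.1201]
tcp_rot: [2.329, 2.108, 0.0]
wrist_force: [0.3, 0.0, -0.4]
width: 0.451
grip_force: 60.4
```

```bash
python3 - <<'E'
from h import *
for i in range(5): c=snap("wrist","w5")
s=bot.read_state();print(s["time"],s["tool_pos"])
e=knob(c,(250,255,330,315),s["tool_pos"][2]-.0021+.032)
M=Ro.from_rotvec(s["tcp_rot"]);t=M.as_matrix();print("tool yaw",np.degrees(np.arctan2(t[1,0],t[0,0])),t[:,2])
e=sorted(e,key=lambda p:(M.inv().apply(p-s["tool_pos"]))[0]);d=e[1]-e[0];print("ptr deg",np.degrees(np.arctan2(d[1],d[0])))
for p in e:print("tool frame mm",(M.inv().apply(p-s["tool_pos"])*1e3).round(2))
goal([.5915,-.0165,.090],np.radians(84.4))
E
```

```text
6.95 [ 0.58804303 -0.0146224   0.12013996]
n 643 rect ((300.35198974609375, 279.69854736328125), (12.144661903381348, 68.72177124023438), 34.919403076171875) ends [array([0.6037, 0.0074, 0.152 ]), array([ 0.5883, -0.0127,  0.152 ])] len 0.0254
blob [ 250  255   80   60 4749] [289.41082333 284.53674458] @mid [ 0.5918 -0.0123  0.136 ]
tool yaw 84.3688064637204 [ 2.66817285e-04  5.07195530e-06 -9.99999964e-01]
ptr deg 52.58933931012189
tool frame mm [  1.89   0.06 -31.9 ]
tool frame mm [ 23.45  13.41 -31.9 ]
xyz [-0.0031  0.0072  0.0603] a [ 0.0005 -0.0001 -0.001 ]
```

{"method": "step_arm", "body": {"series": [{"x": -0.003, "y": 0.007, "z": 0.03, "ax": 0.0, "ay": 0.0, "az": 0.0, "grip": 1.0}, {"x": -0.003, "y": 0.007, "z": 0.06, "ax": 0.0, "ay": 0.0, "az": 0.0, "grip": 1.0}, {"x": -0.003, "y": 0.007, "z": 0.06, "ax": 0.0, "ay": 0.0, "az": 0.0, "grip": 1.0}, {"x": -0.003, "y": 0.007, "z": 0.06, "ax": 0.0, "ay": 0.0, "az": 0.0, "grip": 1.0}, {"x": -0.003, "y": 0.007, "z": 0.06, "ax": 0.0, "ay": 0.0, "az": 0.0, "grip": 1.0}]}}

```text
time: 7.45
tool_pos: [0.5914, -0.0162, 0.0898]
tcp_rot: [-2.327, -2.11, 0.0]
wrist_force: [-0.5, 0.5, -0.7]
width: 0.451
grip_force: 60.4
```

```bash
python3 - <<'E'
from h import *
for i in range(4):
    snap("wrist","tmp");s=bot.read_state();print(s["time"],s["tool_pos"])
goal([.5915,-.0165,.072],np.radians(84.4))
c=snap("scene","s6");u,v=map(int,proj(c,[.5917,-.0145,.08]));print(u,v)
cv2.imwrite("pics/s6c.png",cv2.resize(c["img"][v-60:v+50,u-70:u+70,::-1],None,fx=5,fy=5,interpolation=cv2.INTER_CUBIC))
E
```

```text
7.5 [ 0.59169402 -0.01620015  0.09021856]
7.55 [ 0.59179939 -0.01620979  0.09043892]
7.6 [ 0.59183067 -0.01619858  0.09054174]
7.65 [ 0.59182062 -0.01621524  0.09057742]
xyz [-0.0006 -0.0006  0.0372] a [ 0.0021 -0.0001 -0.0002]
255 209
```

View pics/s6c.png

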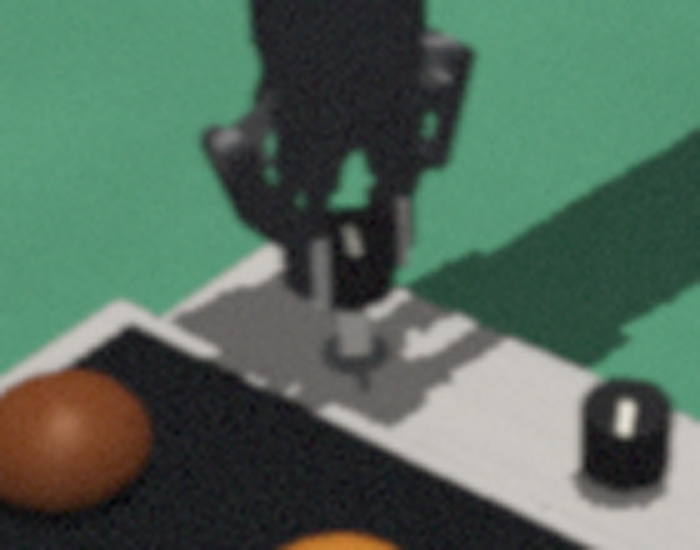

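The scene crop shows the knob above the shaft. The shaft is at about column 354 and the knob at about 345, so there may be a small lateral offset. I'll measure it numerically.

```bash
python3 - <<'E'
from h import *
c=dict(np.load("pics/s6.npz"));g=cv2.cvtColor(c["img"],cv2.COLOR_RGB2GRAY)
for z in(.05,.065,.088,.105,.12):print(z,np.round(proj(c,[.5917,-.0145,z]),1))
print("cols",list(range(238,270)))
for v in range(190,228):print(v,*g[v,238:270])
E
```

```text
0.05 [256.3 220.1]
0.065 [256.  214.8]
0.088 [255.6 206.7]
0.105 [255.3 200.5]
0.12 [255.1 195. ]
cols [238, 239, 240, 241, 242, 243, 244, 245, 246, 247, 248, 249, 250, 251, 252, 253, 254, 255, 256, 257, 258, 259, 260, 261, 262, 263, 264, 265, 266, 267, 268, 269]
190 38 35 31 34 36 37 51 55 42 36 36 39 59 78 82 84 81 81 79 67 45 29 27 25 34 46 74 98 91 91 112 126
191 42 36 35 33 40 38 41 42 40 31 33 35 37 44 51 41 38 37 34 33 33 21 26 36 31 43 68 94 89 92 112 126
192 33 35 38 37 37 42 41 33 34 35 33 33 25 30 27 27 22 29 30 27 28 29 25 30 23 40 70 94 92 90 112 124
193 39 35 38 40 29 34 37 36 37 32 31 32 33 25 27 30 43 41 29 20 29 12 24 22 26 36 66 92 91 92 114 127
194 43 36 30 35 32 31 41 33 39 39 34 33 31 23 35 60 80 77 49 31 20 23 24 23 26 26 63 84 90 92 112 126
195 38 32 36 37 37 34 37 39 37 34 38 40 34 29 32 70 100 108 77 42 28 26 23 26 26 34 64 86 91 91 111 125
196 65 44 39 36 38 39 38 36 36 46 53 56 52 39 29 59 104 120 92 52 25 29 26 29 25 37 60 86 94 95 114 122
197 116 101 69 47 37 35 38 33 46 65 88 93 73 44 27 53 101 127 114 65 30 26 23 22 24 34 60 88 94 97 114 125
198 169 163
[... 2745 characters left out ...]

222 97 97 98 98 103 99 100 99 100 102 101 95 88 72 67 57 61 58 62 61 65 69 75 88 97 101 100 102 100 103 104 101
223 98 98 101 99 100 101 101 100 98 101 99 102 96 90 86 75 71 69 62 63 72 87 94 97 99 101 101 101 100 100 100 101
224 106 96 97 100 96 100 103 101 99 101 104 101 100 98 95 95 96 86 77 67 76 90 100 102 98 98 98 98 100 101 100 101
225 113 98 99 103 104 113 117 105 100 102 99 100 101 99 103 100 99 98 85 71 73 91 99 100 100 102 99 101 102 103 101 99
226 89 89 95 101 119 142 139 115 101 97 103 101 102 99 101 101 102 95 89 76 77 92 97 101 101 102 100 103 100 101 102 105
227 50 65 71 96 131 143 127 107 99 101 99 103 101 102 100 99 101 98 94 90 88 99 99 101 102 101 100 101 104 102 103 115
```

{"method": "step_arm", "body": {"series": [{"x": -0.0005, "y": -0.0005, "z": 0.015, "ax": 0.0, "ay": 0.0, "az": 0.0, "grip": 1.0}, {"x": -0.0005, "y": -0.0005, "z": 0.025, "ax": 0.0, "ay": 0.0, "az": 0.0, "grip": 1.0}, {"x": -0.0005, "y": -0.0005, "z": 0.032, "ax": 0.0, "ay": 0.0, "az": 0.0, "grip": 1.0}, {"x": -0.0005, "y": -0.0005, "z": 0.037, "ax": 0.0, "ay": 0.0, "az": 0.0, "grip": 1.0}, {"x": -0.0005, "y": -0.0005, "z": 0.037, "ax": 0.0, "ay": 0.0, "az": 0.0, "grip": 1.0}], "force": 80}}

```text
time: 8.2
tool_pos: [0.5905, -0.0164, 0.0707]
tcp_rot: [-2.327, -2.109, 0.001]
wrist_force: [0.5, 0.5, -1.6]
width: 0.442
grip_force: 80.1
```

```bash
python3 - <<'E'
from h import *
for i in range(3):
    snap("wrist","tmp");s=bot.read_state();print(s["time"],s["tool_pos"],s["wrist_force"].round(1),s["torque"].round(2))
E
```

```text
8.25 [ 0.59081634 -0.01641934  0.07107429] [ 0.2  0.5 -1. ] [ 0.01 -0.04 -0.01]
8.3 [ 0.59106011 -0.01646062  0.07135938] [-0.6 -0.5 -0.1] [0.04 0.01 0.01]
8.35 [ 0.59118956 -0.01643957  0.07153573] [-0.2  0.4 -0.1] [-0.   -0.03 -0.01]
```

{"method": "step_arm", "body": {"series": [{"x": 0.0, "y": 0.0, "z": 0.006, "ax": 0.0, "ay": 0.0, "az": 0.0, "grip": 1.0}, {"x": 0.0, "y": 0.0, "z": 0.012, "ax": 0.0, "ay": 0.0, "az": 0.0, "grip": 1.0}, {"x": 0.0, "y": 0.0, "z": 0.016, "ax": 0.0, "ay": 0.0, "az": 0.0, "grip": 1.0}, {"x": 0.0, "y": 0.0, "z": 0.016, "ax": 0.0, "ay": 0.0, "az": 0.0, "grip": 1.0}, {"x": 0.0, "y": 0.0, "z": 0.016, "ax": 0.0, "ay": 0.0, "az": 0.0, "grip": 1.0}]}}

```text
time: 8.85
tool_pos: [0.591, -0.0165, 0.0633]
tcp_rot: [-2.327, -2.11, 0.0]
wrist_force: [0.6, -0.2, -0.7]
width: 0.446
grip_force: 80.1
```

```bash
python3 - <<'E'
from h import *
for i in range(3):
    snap("wrist","tmp");s=bot.read_state();print(s["time"],s["tool_pos"],s["wrist_force"].round(1),s["torque"].round(2))
E
```

```text
8.9 [ 0.59110193 -0.016459    0.06348649] [ 0.7  0.2 -0. ] [0.02 0.01 0.02]
8.95 [ 0.59115247 -0.01645715  0.06353882] [ 0.2 -1.5  0.3] [ 0.02 -0.01  0.  ]
9.0 [ 0.59121298 -0.01646155  0.06361682] [-0.2 -0.3 -0.4] [ 0.03 -0.    0.  ]
```

{"method": "step_arm", "body": {"series": [{"x": 0.0, "y": 0.0, "z": 0.005, "ax": 0.0, "ay": 0.0, "az": 0.0, "grip": 1.0}, {"x": 0.0, "y": 0.0, "z": 0.01, "ax": 0.0, "ay": 0.0, "az": 0.0, "grip": 1.0}, {"x": 0.0, "y": 0.0, "z": 0.01, "ax": 0.0, "ay": 0.0, "az": 0.0, "grip": 1.0}, {"x": 0.0, "y": 0.0, "z": 0.01, "ax": 0.0, "ay": 0.0, "az": 0.0, "grip": 1.0}]}}

```text
time: 9.4
tool_pos: [0.5916, -0.0165, 0.0591]
tcp_rot: [2.327, 2.11, 0.001]
wrist_force: [0.3, 0.5, 3.8]
width: 0.442
grip_force: 80.4
```

{"method": "step_arm", "body": {"series": [{"x": 0.0, "y": 0.0, "z": 0.004, "ax": 0.0, "ay": 0.0, "az": 0.0, "grip": 1.0}, {"x": 0.0, "y": 0.0, "z": 0.004, "ax": 0.0, "ay": 0.0, "az": 0.0, "grip": 1.0}, {"x": 0.0, "y": 0.0, "z": 0.004, "ax": 0.0, "ay": 0.0, "az": 0.0, "grip": 1.0}]}}

```text
time: 9.7
tool_pos: [0.5916, -0.0165, 0.057]
tcp_rot: [2.327, 2.11, 0.001]
wrist_force: [-0.7, 0.2, 6.3]
width: 0.446
grip_force: 80.6
```

{"method": "step_arm", "body": {"series": [{"x": 0.0, "y": 0.0, "z": 0.004, "ax": 0.0, "ay": 0.0, "az": 0.0, "grip": 1.0}, {"x": 0.0, "y": 0.0, "z": 0.004, "ax": 0.0, "ay": 0.0, "az": 0.0, "grip": 1.0}, {"x": 0.0, "y": 0.0, "z": 0.004, "ax": 0.0, "ay": 0.0, "az": 0.0, "grip": 1.0}]}}

```text
time: 10.0
tool_pos: [0.5916, -0.0165, 0.0552]
tcp_rot: [2.327, 2.11, 0.001]
wrist_force: [-2.0, 1.3, 7.0]
width: 0.445
grip_force: 81.5
```

{"method": "step_arm", "body": {"series": [{"x": 0.0, "y": 0.0, "z": 0.002, "ax": 0.0, "ay": 0.0, "az": 0.0, "grip": 1.0}, {"x": 0.0, "y": 0.0, "z": 0.002, "ax": 0.0, "ay": 0.0, "az": 0.0, "grip": 1.0}, {"x": 0.0, "y": 0.0, "z": 0.002, "ax": 0.0, "ay": 0.0, "az": 0.0, "grip": 1.0}]}}

```text
time: 10.3
tool_pos: [0.5917, -0.0165, 0.0551]
tcp_rot: [2.327, 2.11, 0.001]
wrist_force: [-3.2, -0.6, 10.2]
width: 0.446
grip_force: 81.7
```

{"method": "step_arm", "body": {"series": [{"x": 0.0, "y": 0.0, "z": 0.002, "ax": 0.0, "ay": 0.0, "az": 0.0, "grip": 1.0}, {"x": 0.0, "y": 0.0, "z": 0.002, "ax": 0.0, "ay": 0.0, "az": 0.0, "grip": 1.0}, {"x": 0.0, "y": 0.0, "z": 0.002, "ax": 0.0, "ay": 0.0, "az": 0.0, "grip": 1.0}, {"x": 0.0, "y": 0.0, "z": 0.002, "ax": 0.0, "ay": 0.0, "az": 0.0, "grip": 1.0}, {"x": 0.0, "y": 0.0, "z": 0.002, "ax": 0.0, "ay": 0.0, "az": 0.0, "grip": 1.0}]}}

```text
time: 10.8
tool_pos: [0.5917, -0.0165, 0.055]
tcp_rot: [2.327, 2.11, 0.001]
wrist_force: [-5.4, 0.9, 17.0]
width: 0.441
grip_force: 82.3
```

```bash
python3 - <<'E'
from h import *
for i in range(6):
    c=snap("scene","s7");s=bot.read_state();print(s["time"],s["tool_pos"],s["wrist_force"].round(1),s["grip_force"])
cv2.imwrite("pics/s7c.png",cv2.resize(c["img"][149:259,185:325,::-1],None,fx=5,fy=5,interpolation=cv2.INTER_CUBIC))
E
```

```text
10.85 [ 0.5917318  -0.01649909  0.05495394] [-6.7 -1.3 16.5] 82.27530078962445
10.9 [ 0.5917355  -0.0165069   0.05498215] [-5.6  0.6 15.9] 82.27571968571283
10.95 [ 0.59175763 -0.01650787  0.05497648] [-5.5  0.2 16.3] 82.2757618187461
11.0 [ 0.59173551 -0.01648827  0.05497731] [-6.4 -0.  16.4] 82.27535987505689
11.05 [ 0.59176887 -0.01649303  0.05499611] [-5.1  0.1 16.1] 82.27523503359407
11.1 [ 0.59176718 -0.01647284  0.05498721] [-6.4  0.9 17.2] 82.27506500319578
```

View pics/s7c.png

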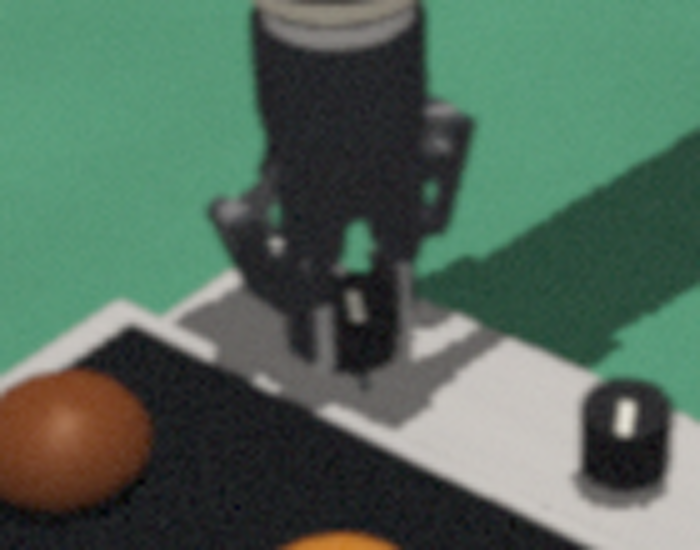

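The knob is seated on the shaft just above the deck, around crop (365,325), with its pointer lined up with the tab. The reading is steady at about 16 N against the stop, so I'm handing in.

```bash
python3 -c "
from workcell import bot
print(bot.finish_job())"
```

```text
the job is handed in; nothing more can be done
None
```

The knob is on the D-shaft with the flats matched, pushed fully home and held pressed against the spring stop at about 16 N with the gripper still closed; I handed the job in at about 11 s, and no verdict was returned.

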